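Load the handed clamp jaws into the mill's jaw carrier

ROBOT

A 7-joint arm with a two-finger parallel gripper is mounted at the origin on the work surface. World frame = base frame: x ahead of the robot, y to its left, z up, the work surface at z = 0. Lengths are in m, angles in rad, forces in N, time in s.
With the tool pointing down it reaches from about 0.4 to 0.875 m from the base axis. Payload 4.4 kg.
Tool frame: the origin (TCP) lies midway between the tips of the shut fingers; the grasp point (between the pads) lies 19 mm behind it (hold_point_z is the distance from the TCP to the grasp point, in m); z points along the fingers, y is the line along which they close (so a half turn about z gives the same grasp; the last joint's range is limited). The gripper opens to 85 mm and grips with 20 to 120 N. Pads are 22 mm wide; open, the fingers measure 114 mm over their backs; the gripper's body (76 mm by 85 mm) begins 54 mm behind the grasp point. The pads swing forward as they close: fully open they stand 13 mm farther back than shut.
Start: joints at [1.2, 0.628, 0.038, 1.517, -0.027, 0.996, -0.02], TCP at [0.195, -0.62, 0.231] pointing down, gripper open.
Joint ranges: [-3.06, 3.06], [-0.37, 2.12], [-1.25, 1.32], [0.18, 2.47], [-1.1, 4.24], [0.23, 1.98], [-2.94, 2.94]. Speed limits (rad/s): [2.57, 2.57, 3.14, 3.14, 3.14, 3.14, 3.14].

INTERFACE

Orientations are given as a unit quaternion [w, x, y, z].
In Python, from rig import move_ptp, line_to, movej, set_gripper, dwell, ik, state, read_camera, calibration, IKError, sign_off, cut_out, hold_point_z gives the robot as it stands. Calls block until the motion is done:
- move_ptp(position, orientation): joint-space move of the TCP to a pose.
- line_to(position, velocity=0.15, rot=None): straight line of the TCP; rot=None keeps the orientation; velocity is the mean speed in m/s.
- movej(angles): joint-space move.
- set_gripper(opening, newtons=None): finger opening in m; newtons is the grip in N (None keeps the last); returns when the fingers have stopped.
- dwell(seconds).
- ik(position, orientation): joint angles nearest the present ones, or None.
- state(): the state.
- read_camera(name): name is "side" or "top" or "wrist"; returns the picture (480x640x3 uint8, red, green, blue); there is no depth.
- calibration(name): a dict with "K" (3x3 intrinsics, pixels), "rvec" (rotation vector, rad) and "tvec" (3), from world to camera coordinates, as OpenCV has them; the wrist camera has in their place "tool_from_camera" (4x4, takes a point from camera to tool coordinates, whose origin is the TCP and whose axes are the flange's). Camera axes: x right, y down, z forward; pixel columns grow to the right and rows downward; lengths in m; the calibration is good to about 2 mm. The wrist camera is an equidistant fisheye: a pixel r from the principal point sees the ray r / f radians off the axis. A picture is of the moment at which its call begins: read the wrist's pose just before it. calibration takes no time and is no camera call.
A pose or a line that the arm cannot do raises IKError and nothing moves.
- sign_off(): hands the job in; it is judged then, once.
Trained networks look in the newest picture that a camera, given by its name, has taken for a name from the list of things; names that differ only in an ending like _2 or _b are one class to them, and where a whole thing is asked for, a point or a joint stands for the part that bears it (a point fixed in the world has none). Each returns a list of dicts, best first, with "confidence" (0 to 1); they miss things now and then, are a little off and sometimes report something else, mostly with a low value. They report only what shows in the picture. A call takes as long as a camera call. They do not tell look-alikes from the thing itself.
- cut_out(camera, label): "mask" (480x640 bool, what is visible of it) and "box" ([left, top, width, height] in pixels, round what is visible of it).
The state is a dict: "time_s": time; "joints": joint angles; "qvel": joint speeds; "joint_torque": joint torques, N m; "tcp_pos": TCP position; "orientation": TCP orientation; "contact_force": force on the tool from outside, world axes, zero at the start; "torque": the same for the moment, N m; "opening": finger opening in m; "gripper_force": force on a finger pad.
Only numpy, scipy, OpenCV 4.12 (cv2) and the standard library are available. Lean on these libraries where they do the work, as an engineer would, in place of code of your own. Each camera call takes 0.05 s, during which the arm holds its last target. There are 200 camera calls.

TASK

Load every L-shaped clamp jaw on the bench into the carrier: turn over only those that lie mirrored to the pockets, and press each jaw down flush into a pocket of its own. When all are in, throw the lock lever fully over to its other side, leaving the other things on the bench where they are.

Things in the scene. Friction and masses are not known exactly. Their poses are not given: they have to be found in the camera images.
- jaw_a: flat aluminium L-shaped clamp jaw 80 x 50 mm, 16 thick, arms 22 wide, 120 g, both faces alike. Origin: centre of the long arm, mid-thickness (8 mm up when flat). Long arm: x -40 to 40, y -11 to 11 mm; short arm: x 18 to 40, out to y = 39 mm. z points up when it lies the right way for the pockets, down when mirrored (turned over). None: absent
- jaw_b: flat aluminium L-shaped clamp jaw 80 x 50 mm, 16 thick, arms 22 wide, 120 g, both faces alike. Origin: centre of the long arm, mid-thickness (8 mm up when flat). Long arm: x -40 to 40, y -11 to 11 mm; short arm: x 18 to 40, out to y = 39 mm. z points up when it lies the right way for the pockets, down when mirrored (turned over). None: absent
- jaw_c: flat aluminium L-shaped clamp jaw 80 x 50 mm, 16 thick, arms 22 wide, 120 g, both faces alike. Origin: centre of the long arm, mid-thickness (8 mm up when flat). Long arm: x -40 to 40, y -11 to 11 mm; short arm: x 18 to 40, out to y = 39 mm. z points up when it lies the right way for the pockets, down when mirrored (turned over). None: absent
- jaw_d: flat aluminium L-shaped clamp jaw 80 x 50 mm, 16 thick, arms 22 wide, 120 g, both faces alike. Origin: centre of the long arm, mid-thickness (8 mm up when flat). Long arm: x -40 to 40, y -11 to 11 mm; short arm: x 18 to 40, out to y = 39 mm. z points up when it lies the right way for the pockets, down when mirrored (turned over). None: absent
- carrier: fixed black block 210 mm (x) x 150 mm (y), top face 22 mm above the table, with four L-shaped pockets in two rows of two, on a grey foot 6 mm thick that runs on to y = -168 mm and bears the lock lever. Origin: on the table under the middle of the block; z up, x along the pockets' long arms
- pocket_0 (a point): L-shaped pocket of the carrier, 2 mm clear all round, 16 mm deep, open above. The point is where a seated jaw's origin comes to lie (8 mm below the carrier's top face), its x, y, z axes then parallel to the carrier's. The four pockets are alike and of one hand; any jaw may go in any
- pocket_1 (a point): L-shaped pocket of the carrier, 2 mm clear all round, 16 mm deep, open above. The point is where a seated jaw's origin comes to lie (8 mm below the carrier's top face), its x, y, z axes then parallel to the carrier's. The four pockets are alike and of one hand; any jaw may go in any
- pocket_2 (a point): L-shaped pocket of the carrier, 2 mm clear all round, 16 mm deep, open above. The point is where a seated jaw's origin comes to lie (8 mm below the carrier's top face), its x, y, z axes then parallel to the carrier's. The four pockets are alike and of one hand; any jaw may go in any
- pocket_3 (a point): L-shaped pocket of the carrier, 2 mm clear all round, 16 mm deep, open above. The point is where a seated jaw's origin comes to lie (8 mm below the carrier's top face), its x, y, z axes then parallel to the carrier's. The four pockets are alike and of one hand; any jaw may go in any
- lock (a joint): lock lever of the carrier, black, swings about the carrier's y axis; 0 rad: leaning to the carrier's -x side (unlocked); about 1.0 rad: leaning to +x (locked, the stop). It stays where it is left; a light push on its tip moves it
- lock_tip (a point): tip of the lock lever, 60 mm from its pivot, about 80 mm above the table; moves with the lever on an arc in the carrier's x-z plane
- screwdriver: bystander: screwdriver lying flat, 170 mm long, origin near its middle
- brush: bystander: bench brush lying flat, 170 mm long, origin near its middle
- jar: bystander: small jar, 40 mm diameter, 50 mm tall; origin under its centre
- ceramic_block: bystander: white milling block 40 x 18 x 16 mm with a 14 mm steel stub; origin under its centre
- beaker: bystander: glass cup 60 mm wide, 70 mm tall; origin under its centre
- puck: bystander: white ceramic disc 70 mm diameter, 14 mm thick; origin under its centre
- gauge_block: bystander: steel block 50 x 30 x 30 mm; origin under its centre
Things that resemble listed ones, but are neither listed nor needed, are in the scene too. Leave any brown or turquoise look-alike of the jaw_b alone.

How it is judged:
On the way, in this order (a step that is already met when the one before it is completed fails the run):
1. every jaw present lies the right way up and flush in a pocket while the lever is still unlocked (angle between each of jaw_a, jaw_b, jaw_c, jaw_d's own z axis and vertical below 0.06 rad and angle between the x axis of each of jaw_a, jaw_b, jaw_c, jaw_d and the x axis of carrier, either way round below 0.08 rad and ((horizontal distance between jaw_a and pocket_0 below 0.005 m and z of jaw_a in the frame of pocket_0 between -0.002 and 0.002 m) or (horizontal distance between jaw_a and pocket_1 below 0.005 m and z of jaw_a in the frame of pocket_1 between -0.002 and 0.002 m) or (horizontal distance between jaw_a and pocket_2 below 0.005 m and z of jaw_a in the frame of pocket_2 between -0.002 and 0.002 m) or (horizontal distance between jaw_a and pocket_3 below 0.005 m and z of jaw_a in the frame of pocket_3 between -0.002 and 0.002 m)) and ((horizontal distance between jaw_b and pocket_0 below 0.005 m and z of jaw_b in the frame of pocket_0 between -0.002 and 0.002 m) or (horizontal distance between jaw_b and pocket_1 below 0.005 m and z of jaw_b in the frame of pocket_1 between -0.002 and 0.002 m) or (horizontal distance between jaw_b and pocket_2 below 0.005 m and z of jaw_b in the frame of pocket_2 between -0.002 and 0.002 m) or (horizontal distance between jaw_b and pocket_3 below 0.005 m and z of jaw_b in the frame of pocket_3 between -0.002 and 0.002 m)) and ((horizontal distance between jaw_c and pocket_0 below 0.005 m and z of jaw_c in the frame of pocket_0 between -0.002 and 0.002 m) or (horizontal distance between jaw_c and pocket_1 below 0.005 m and z of jaw_c in the frame of pocket_1 between -0.002 and 0.002 m) or (horizontal distance between jaw_c and pocket_2 below 0.005 m and z of jaw_c in the frame of pocket_2 between -0.002 and 0.002 m) or (horizontal distance between jaw_c and pocket_3 below 0.005 m and z of jaw_c in the frame of pocket_3 between -0.002 and 0.002 m)) and ((horizontal distance between jaw_d and pocket_0 below 0.005 m and z of jaw_d in the frame of pocket_0 between -0.002 and 0.002 m) or (horizontal distance between jaw_d and pocket_1 below 0.005 m and z of jaw_d in the frame of pocket_1 between -0.002 and 0.002 m) or (horizontal distance between jaw_d and pocket_2 below 0.005 m and z of jaw_d in the frame of pocket_2 between -0.002 and 0.002 m) or (horizontal distance between jaw_d and pocket_3 below 0.005 m and z of jaw_d in the frame of pocket_3 between -0.002 and 0.002 m)) and value of joint lock below 0.5 rad), for 0.2 s.
2. the lock lever is thrown over (value of joint lock above 0.85 rad), for 0.2 s.
At the end, for the whole second after the job is handed in: every jaw present lies right way up (within 0.06 rad), along the carrier (0.08 rad), within 5 mm of a pocket's seat sideways and 2 mm in height (top flush with the carrier's top), at rest, and the lever stands at 0.85 rad or more (angle between each of jaw_a, jaw_b, jaw_c, jaw_d's own z axis and vertical below 0.06 rad and angle between the x axis of each of jaw_a, jaw_b, jaw_c, jaw_d and the x axis of carrier, either way round below 0.08 rad and ((horizontal distance between jaw_a and pocket_0 below 0.005 m and z of jaw_a in the frame of pocket_0 between -0.002 and 0.002 m) or (horizontal distance between jaw_a and pocket_1 below 0.005 m and z of jaw_a in the frame of pocket_1 between -0.002 and 0.002 m) or (horizontal distance between jaw_a and pocket_2 below 0.005 m and z of jaw_a in the frame of pocket_2 between -0.002 and 0.002 m) or (horizontal distance between jaw_a and pocket_3 below 0.005 m and z of jaw_a in the frame of pocket_3 between -0.002 and 0.002 m)) and ((horizontal distance between jaw_b and pocket_0 below 0.005 m and z of jaw_b in the frame of pocket_0 between -0.002 and 0.002 m) or (horizontal distance between jaw_b and pocket_1 below 0.005 m and z of jaw_b in the frame of pocket_1 between -0.002 and 0.002 m) or (horizontal distance between jaw_b and pocket_2 below 0.005 m and z of jaw_b in the frame of pocket_2 between -0.002 and 0.002 m) or (horizontal distance between jaw_b and pocket_3 below 0.005 m and z of jaw_b in the frame of pocket_3 between -0.002 and 0.002 m)) and ((horizontal distance between jaw_c and pocket_0 below 0.005 m and z of jaw_c in the frame of pocket_0 between -0.002 and 0.002 m) or (horizontal distance between jaw_c and pocket_1 below 0.005 m and z of jaw_c in the frame of pocket_1 between -0.002 and 0.002 m) or (horizontal distance between jaw_c and pocket_2 below 0.005 m and z of jaw_c in the frame of pocket_2 between -0.002 and 0.002 m) or (horizontal distance between jaw_c and pocket_3 below 0.005 m and z of jaw_c in the frame of pocket_3 between -0.002 and 0.002 m)) and ((horizontal distance between jaw_d and pocket_0 below 0.005 m and z of jaw_d in the frame of pocket_0 between -0.002 and 0.002 m) or (horizontal distance between jaw_d and pocket_1 below 0.005 m and z of jaw_d in the frame of pocket_1 between -0.002 and 0.002 m) or (horizontal distance between jaw_d and pocket_2 below 0.005 m and z of jaw_d in the frame of pocket_2 between -0.002 and 0.002 m) or (horizontal distance between jaw_d and pocket_3 below 0.005 m and z of jaw_d in the frame of pocket_3 between -0.002 and 0.002 m)) and value of joint lock above 0.85 rad and linear speed of each of jaw_a, jaw_b, jaw_c, jaw_d below 0.02 m/s); the robot touches nothing.
It fails at once if a bystander is shifted by more than 40 mm (distance of any of screwdriver, brush, jar, ceramic_block, beaker, puck, gauge_block from where it was at the start of the episode above 0.04 m).
Of jaw_a, jaw_c only 1 to 2 are there at a start; the rules pass over those that are not, and their reading is None.
At some moment in a run one of jaw_a, jaw_b, jaw_c, jaw_d may be knocked a few centimetres aside while the robot is not near it.
Once in a run the grip may slacken for a moment while it holds something.
It also fails if it takes over 210 s, if anything falls off the work surface, if the arm or the gripper's body presses on something with over 40 N, if the wrist force passes 120 N, or if a joint passes its speed limit or range.

## Working session

There is one attempt and no reset: what is moved stays moved. The work goes in short steps, each a Python script; the robot and the scene stay as the last script left them, time stands still between calls to the robot, and variables do not carry over. Pictures are saved under pics/ and viewed, at most 14 in all, crops included, and the job is handed in when it is done.

```bash
ls; mkdir -p pics
python3 - <<'E'
from rig import *
import cv2,numpy as np
for n in ("top","side"):
    im=read_camera(n); cv2.imwrite(f"pics/{n}0.png",im[:,:,::-1])
    c=calibration(n); print(n,np.round(c["K"],1).tolist(),np.round(c["rvec"],4),np.round(c["tvec"],4))
    R=cv2.Rodrigues(np.array(c["rvec"],float))[0]; print(-R.T@np.array(c["tvec"]).ravel())
c=calibration("wrist");print(c); s=state();print(s)
print(hold_point_z)
E
```

```text
pics
top [[620.9, 0.0, 312.2], [0.0, 620.9, 242.4], [0.0, 0.0, 1.0]] [ 2.1473 -2.2019  0.1194] [0.0428 0.5711 1.3979]
[0.43000411 0.04426932 1.44754005]
side [[444.4, 0.0, 324.2], [0.0, 444.4, 227.9], [0.0, 0.0, 1.0]] [ 0.0714 -2.8117  1.3874] [0.5694 0.064  1.2783]
[0.5392552  0.99960768 0.82003594]
{'K': array([[371.64829954,   0.        , 317.78942968],
       [  0.        , 371.64829954, 234.89125616],
       [  0.        ,   0.        ,   1.        ]]), 'tool_from_camera': array([[ 5.59121401e-05, -9.55225551e-01, -2.95878596e-01,
         7.54373436e-02],
       [ 9.99999157e-01,  4.37139287e-04, -1.22230715e-03,
         4.04353086e-05],
       [ 1.29691918e-03, -2.95878278e-01,  9.55224771e-01,
        -1.42658499e-01],
       [ 0.00000000e+00,  0.00000000e+00,  0.00000000e+00,
         1.00000000e+00]])}
{'time_s': 0.1, 'joints': array([ 1.20019521,  0.62920074,  0.03842723,  1.51824738, -0.02701787,
        0.99631573, -0.02000616]), 'qvel': array([ 1.02100662e-04, -3.30559121e-03,  8.82019856e-04, -8.18128330e-04,
        4.46033111e-04,  2.32534457e-03, -2.11312460e-06]), 'joint_torque': array([ 3.03389381e-03, -5.64528608e+01,  1.23043980e+00, -1.93973225e+01,
        1.12314752e-02,  5.48836193e-03, -6.96584550e-06]), 'tcp_pos': array([ 0.19494717, -0.61950138,  0.2305216 ]), 'orientation': array([-8.18471574e-04,  9.88409250e-01,  1.51810637e-01, -1.19707942e-04]), 'contact_force': array([ 0.15818025,  0.26963704, -0.85059261]), 'torque': array([-0.0214065 ,  0.00752613,  0.00591824]), 'gripper_force': 0.0, 'opening': 0.08573850176776276}
0.0187
```

View pics/top0.png

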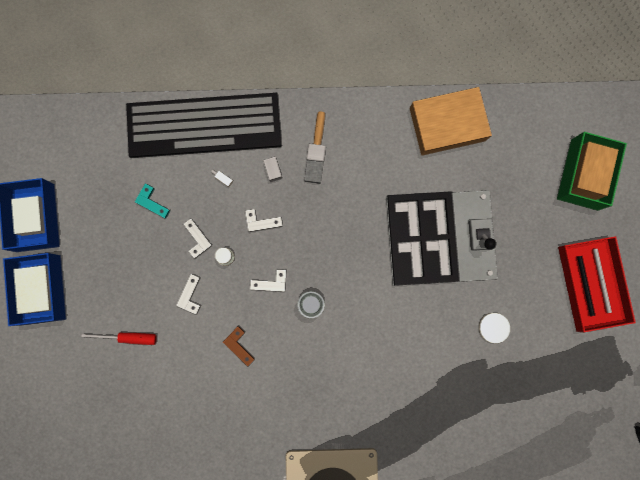

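View pics/side0.png

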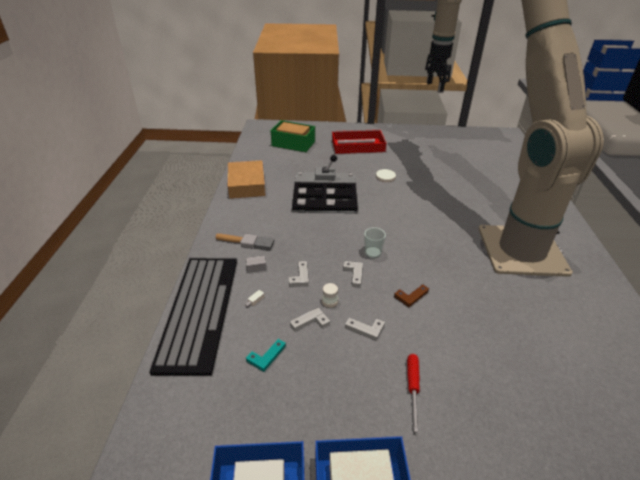

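```bash
cat > h.py <<'E'
from rig import *
import numpy as np, cv2
from scipy.optimize import minimize
from scipy.spatial.transform import Rotation as Rot
L=np.array([[-40,-11],[40,-11],[40,39],[18,39],[18,11],[-40,11]])/1000.
P=np.array([[-42,-13],[42,-13],[42,41],[16,41],[16,13],[-42,13]])/1000.
def cam(name):
    """picture and a world->pixel projector of the same moment"""
    c=calibration(name); K=np.array(c["K"],float)
    if name!="wrist":
        r=np.array(c["rvec"],float);t=np.array(c["tvec"],float)
        return read_camera(name),lambda p:cv2.projectPoints(np.float64(p).reshape(-1,1,3),r,t,K,None)[0].reshape(-1,2)
    s=state(); T=np.eye(4);T[:3,:3]=Rot.from_quat(np.roll(s["orientation"],-1)).as_matrix();T[:3,3]=s["tcp_pos"]
    W=np.linalg.inv(T@np.array(c["tool_from_camera"])); r=cv2.Rodrigues(W[:3,:3].copy())[0];t=W[:3,3].copy()
    return read_camera(name),lambda p:cv2.fisheye.projectPoints(np.float64(p).reshape(-1,1,3),r,t,K,np.zeros(4))[0].reshape(-1,2)
def ray(pj,px,z,x0=(0.5,0.)):
    """point at height z seen at pixel px"""
    from scipy.optimize import least_squares
    return least_squares(lambda q:pj([[q[0],q[1],z]])[0]-px,x0,x_scale=.01,diff_step=1e-4).x
def poly(S,p,z,hand=1):
    c,s=np.cos(p[2]),np.sin(p[2]); q=S*[1,hand]
    return np.c_[q@np.array([[c,s],[-s,c]])+p[:2],np.full(len(S),z)]
def fill(shape,pts,o,k):
    m=np.zeros(shape,np.uint8); cv2.fillPoly(m,[np.int32(np.round((pts-o)*k*16))],1,shift=4); return m
def fit(img_mask_fn,im,pj,p0,hand=1,kind="jaw",k=4,r=.075,z0=0.):
    """refine pose p0=(x,y,yaw) by overlap of the rendered model with the light mask; -> pose, IoU"""
    c=pj([[p0[0]+a,p0[1]+b,.01] for a in(-r,r) for b in(-r,r)])
    lo=np.maximum(np.floor(c.min(0)),0).astype(int);hi=np.minimum(np.ceil(c.max(0)),[640,480]).astype(int)
    M=img_mask_fn(cv2.resize(im[lo[1]:hi[1],lo[0]:hi[0]],None,fx=k,fy=k,interpolation=cv2.INTER_CUBIC))
    o=lo-.5+.5/k
    def model(p):
        if kind=="jaw":
            m=0
            for z in np.linspace(0,.016,5): m=m|fill(M.shape,pj(poly(L,p,z0+z,hand)),o,k)
            return m
        return fill(M.shape,pj(poly(P,p,.022)),o,k)&fill(M.shape,pj(poly(P,p,.006)),o,k)
    def cost(q):
        m=model([q[0]/1e3,q[1]/1e3,q[2]/50]); return -(m&M).sum()/max(1,(m|M).sum())
    q0=np.array([p0[0]*1e3,p0[1]*1e3,p0[2]*50]);S=np.vstack([q0,q0+np.eye(3)*6])
    s=minimize(cost,q0,method="Nelder-Mead",options=dict(initial_simplex=S,xatol=.05,fatol=1e-4))
    s=minimize(cost,s.x,method="Nelder-Mead",options=dict(initial_simplex=np.vstack([s.x,s.x-np.eye(3)*2]),xatol=.03,fatol=1e-4))
    return np.array([s.x[0]/1e3,s.x[1]/1e3,s.x[2]/50]),-s.fun
def light(th=150):
    def f(c):
        h=cv2.cvtColor(c,cv2.COLOR_RGB2HSV); m=((h[...,2]>th)&(h[...,1]<70)).astype(np.uint8)
        n,l,s,_=cv2.connectedComponentsWithStats(m)
        m=(l==1+np.argmax(s[1:,4])).astype(np.uint8) if n>1 else m
        cs=cv2.findContours(m,cv2.RETR_EXTERNAL,cv2.CHAIN_APPROX_NONE)[0]
        return cv2.drawContours(m*0,cs,-1,1,-1)
    return f
def find(im,pj,guess,th=150,z0=0.):
    """best pose and hand from many starts"""
    best=None
    for hand in(1,-1):
        for a in np.arange(8)*np.pi/4:
            c,s=np.cos(a),np.sin(a); com=np.array([.0075,hand*.0065])
            p0=[guess[0]-c*com[0]+s*com[1],guess[1]-s*com[0]-c*com[1],a]
            f=fit(light(th),im,pj,p0,hand,k=2,r=.055,z0=z0)
            if best is None or f[1]>best[1]: best=(*f,hand)
    return best
def quat(x,z):
    x=np.array(x,float);z=np.array(z,float);x-=z*(x@z);x/=np.linalg.norm(x);z=z/np.linalg.norm(z)
    return np.roll(Rot.from_matrix(np.c_[x,np.cross(z,x),z]).as_quat(),1)
def down(a): return quat([np.cos(a),np.sin(a),0],[0,0,-1])
E
cat > a.py <<'E'
from h import *
im,pj=cam("top")
for n,px in dict(j1=(263,221),j2=(272,282),j3=(199,241),j4=(188,294)).items():
    g=ray(pj,np.array(px),.016); b=find(im,pj,g); print(n,g.round(3),b[0].round(4),round(b[1],3),b[2])
for n,px in dict(k0=(410,217),k1=(437,215),k2=(413,257),k3=(441,255)).items():
    g=ray(pj,np.array(px),.01); b=[fit(light(t),im,pj,[*(g-[0,.005]),0.03],kind="p",r=.05) for t in (110,)]
    print(n,g.round(3),b[0][0].round(4),round(b[0][1],3))
for n,px in dict(jar=(223,256),beaker=(311,304),tip=(489,243)).items(): print(n,ray(pj,np.array(px),.08 if n=='tip' else .05).round(3))
print(state()["time_s"])
cv2.imwrite("pics/c.png",np.hstack([cv2.resize(im[195:320,165:300,::-1],None,fx=3,fy=3),cv2.resize(im[185:310,380:505,::-1],None,fx=3,fy=3)]))
E
python3 a.py
```

```text
j1 [0.626 0.141] [0.6763 0.1548 3.8203] -0.0 1
j2 [0.484 0.123] [0.5356 0.0969 1.4997] -0.0 1
j3 [0.583 0.29 ] [0.6053 0.2517 0.05  ] -0.0 1
j4 [0.461 0.316] [0.529  0.3078 1.4242] -0.0 1
k0 [ 0.628 -0.202] [ 0.6321 -0.1807 -0.3536] -1458586548091211.2
k1 [ 0.631 -0.266] [ 0.6335 -0.2459 -0.3041] -1485005963106548.8
k2 [ 0.534 -0.205] [ 0.5398 -0.1867 -0.2508] -1409331810964134.0
k3 [ 0.537 -0.271] [ 0.5438 -0.2545 -0.2253] -1440251723431414.0
jar [0.544 0.23 ]
beaker [0.431 0.035]
tip [ 0.556 -0.363]
0.15h.py:38: RuntimeWarning: overflow encountered in scalar negative
  m=model([q[0]/1e3,q[1]/1e3,q[2]/50]); return -(m&M).sum()/max(1,(m|M).sum())
```

View pics/c.png

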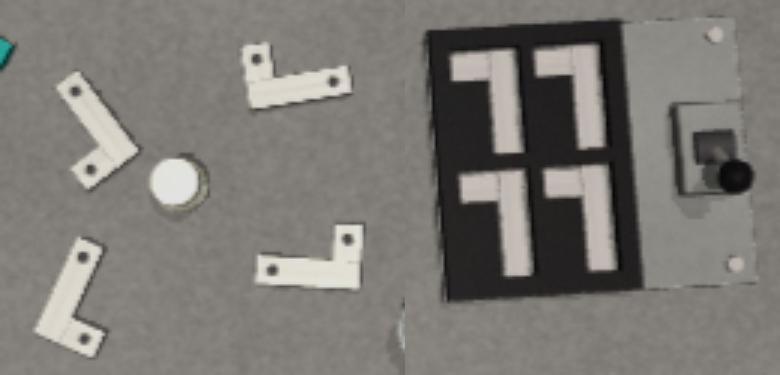

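Crop: four pale jaws at top-camera px (263,221), (272,282), (199,241), (188,294). They fit (pale aluminium, 80 x 50), while the turquoise (152,200) and brown (238,345) ones are look-alikes. (263,221) and (199,241) look mirrored. The lever knob is at (489,243).

```bash
sed -i 's|return -(m&M).sum()/max(1,(m|M).sum())|return -float((m\&M).sum())/max(1.,float((m\|M).sum()))|' h.py; grep -n "return -" h.py; sed -i 's/^cv2.imwrite.*//; s/px in dict(k0/px in dict(k0/' a.py
cat >> a.py <<'E'
print(np.round([cv2.cvtColor(im,cv2.COLOR_RGB2GRAY)[y,x] for x,y in((270,286),(437,215),(300,250),(395,240))],1))
E
time python3 a.py
```

```text
38:        m=model([q[0]/1e3,q[1]/1e3,q[2]/50]); return -(m&M).sum()/max(1,(m|M).sum())
j1 [0.626 0.141] [0.6763 0.1548 3.8203] -0.0 1
j2 [0.484 0.123] [0.5356 0.0969 1.4997] -0.0 1
j3 [0.583 0.29 ] [0.6053 0.2517 0.05  ] -0.0 1
j4 [0.461 0.316] [0.529  0.3078 1.4242] -0.0 1
k0 [ 0.628 -0.202] [ 0.6303 -0.1785 -0.4103] -1462750303204309.8
k1 [ 0.631 -0.266] [ 0.6335 -0.2459 -0.3041] -1484886426282665.2
k2 [ 0.534 -0.205] [ 0.5398 -0.1867 -0.2508] -1409547189860896.2
k3 [ 0.537 -0.271] [ 0.5438 -0.2545 -0.2253] -1440251723431414.0
jar [0.544 0.23 ]
beaker [0.431 0.035]
tip [ 0.556 -0.363]
0.2
[219 184 124  35]sed: -e expression #1, char 42: unknown option to 's'
h.py:38: RuntimeWarning: overflow encountered in scalar negative
  m=model([q[0]/1e3,q[1]/1e3,q[2]/50]); return -(m&M).sum()/max(1,(m|M).sum())

real	0m2.286s
user	0m2.617s
sys	0m0.070s
```

```bash
python3 - <<'E'
s=open('h.py').read(); s=s.replace("return -(m&M).sum()/max(1,(m|M).sum())","return -float((m&M).sum())/max(1.,float((m|M).sum()))").replace("th=150","th=170"); open('h.py','w').write(s)
E
python3 a.py
```

```text
j1 [0.626 0.141] [0.6215 0.1392 1.6943] 0.836 -1
j2 [0.484 0.123] [0.4764 0.1345 4.6238] 0.9 1
j3 [0.583 0.29 ] [0.6001 0.2975 3.8206] 0.844 -1
j4 [0.461 0.316] [0.4673 0.3184 2.6968] 0.833 1
k0 [ 0.628 -0.202] [ 0.6239 -0.2074  0.0488] 0.912
k1 [ 0.631 -0.266] [ 0.6271 -0.2731  0.0362] 0.914
k2 [ 0.534 -0.205] [ 0.5294 -0.2109  0.0359] 0.905
k3 [ 0.537 -0.271] [ 0.5321 -0.2763  0.034 ] 0.907
jar [0.544 0.23 ]
beaker [0.431 0.035]
tip [ 0.556 -0.363]
0.25
[218 186 123  35]
```

```bash
sed -i 's/np.linspace(0,.016,5)/(.016,)/' h.py
cat > b.py <<'E'
from h import *
J=dict(j1=(.6215,.1392,1.694,-1),j2=(.4764,.1345,4.624,1),j3=(.6001,.2975,3.82,-1),j4=(.4673,.3184,2.697,1))
f=lambda q:None if q is None else np.round(q,2).tolist()
im,pj=cam("top")
for n,j in J.items(): p=fit(light(),im,pj,j[:3],j[3]); print(n,p[0].round(4),round(p[1],3))
for s in(0,np.pi):
    for n in("j2","j4"): print(s,n,f(ik([*J[n][:2],.1],down(J[n][2]+s))),)
    for k in((.627,-.273),(.5294,-.211)): print(s,k,f(ik([*k,.1],down(.036+s))))
def lean(b,t,flip):
    # tool back leans by t toward horizontal angle b; tool x is in the lean plane, sign flip
    z=-np.array([np.sin(t)*np.cos(b),np.sin(t)*np.sin(b),np.cos(t)])
    return quat(flip*np.array([np.cos(b),np.sin(b),0]),z)
d=np.deg2rad
for n in("j1","j3"):
    j=J[n];u=j[2]-np.pi/2
    for t in(30,45):
        for fl in(1,-1): print(n,round(u,2),t,fl,f(ik([j[0],j[1],.05],lean(u,d(t),fl))))
for pos in((.5,0.),(.6,-.0),(.6,.1),(.5,.1)):
    for t in(60,45):
        for fl in(1,-1): print(pos,t,fl,[b for b in range(0,360,30) if ik([*pos,.1],lean(d(b),d(t),fl)) is not None and ik([*pos,.04],lean(d(b),d(t),fl)) is not None])
for fl in(1,-1): print('flat30',fl,[b for b in range(0,360,30) if ik([.6,0,.05],lean(d(b),d(30),fl)) is not None])
E
python3 b.py
```

```text
j1 [0.6201 0.1392 1.6965] 0.916
j2 [0.4761 0.1343 4.6232] 0.924
j3 [0.599  0.2953 3.7738] 0.927
j4 [0.468  0.3177 2.7013] 0.93
0 j2 [0.32, 0.86, -1.06, 2.04, 1.02, 0.9, 1.72]
0 j4 [-0.28, 0.75, -0.59, 1.86, 0.62, 0.72, -0.1]
0 (0.627, -0.273) [0.31, 0.83, 0.11, 1.52, -0.11, 0.8, -1.07]
0 (0.5294, -0.211) [0.27, 0.69, 0.09, 1.86, -0.11, 0.59, -1.1]
3.141592653589793 j2 [-0.18, 0.63, -0.23, 2.06, 0.29, 0.49, -0.71]
3.141592653589793 j4 [-0.81, 0.7, 0.25, 1.88, -0.29, 0.6, -2.39]
3.141592653589793 (0.627, -0.273) [0.72, 0.91, -0.65, 1.51, 0.63, 0.95, 1.48]
3.141592653589793 (0.5294, -0.211) [0.71, 0.76, -0.62, 1.85, 0.64, 0.74, 1.35]
j1 0.12 30 1 [-0.27, 1.12, 0.08, 1.09, -0.11, 1.46, -1.62]
j1 0.12 30 -1 [0.06, 1.22, -0.78, 1.07, 0.55, 1.58, 1.07]
j1 0.12 45 1 [-0.25, 1.33, 0.1, 0.72, -0.15, 1.88, -1.63]
j1 0.12 45 -1 [-0.03, 1.39, -0.74, 0.7, 0.48, 1.96, 1.18]
j3 2.25 30 1 [-0.85, 0.93, 0.14, 1.65, 0.64, 0.72, -0.6]
j3 2.25 30 -1 [-1.32, 1.29, 1.17, 1.66, -0.86, 0.79, -2.5]
j3 2.25 45 1 [-1.3, 1.19, 0.79, 1.63, 0.07, 0.64, -0.25]
j3 2.25 45 -1 [-0.41, 1.2, -0.88, 1.6, 1.49, 1.63, 1.98
[... 393 characters left out ...]
270, 300, 330]
(0.6, -0.0) 45 -1 [0, 30, 60, 90, 120, 150, 210, 240, 270, 300, 330]
(0.6, 0.1) 60 1 [60, 90, 120, 150, 270, 300, 330]
(0.6, 0.1) 60 -1 [60, 90, 120, 150, 270, 300, 330]
(0.6, 0.1) 45 1 [0, 30, 60, 90, 120, 150, 180, 210, 240, 270, 300, 330]
(0.6, 0.1) 45 -1 [0, 30, 60, 90, 120, 150, 180, 210, 240, 270, 300, 330]
(0.5, 0.1) 60 1 [0, 30, 60, 90, 120, 240, 270, 300, 330]
(0.5, 0.1) 60 -1 [0, 30, 60, 90, 120, 240, 270, 300, 330]
(0.5, 0.1) 45 1 [0, 30, 60, 90, 120, 150, 240, 270, 300, 330]
(0.5, 0.1) 45 -1 [0, 30, 60, 90, 120, 150, 240, 270, 300, 330]
flat30 1 [0, 30, 60, 90, 120, 150, 180, 210, 240, 270, 300, 330]
flat30 -1 [0, 30, 60, 90, 120, 150, 180, 210, 240, 270, 300, 330]
```

```bash
cat >> h.py <<'E'
PK=np.array([[.6239,-.2074],[.6271,-.2731],[.5294,-.2109],[.5321,-.2763]])
E
cat > c.py <<'E'
from h import *
import json
out=[]
for i in (1,0,2,3):
    move_ptp([*PK[i],.022+.12],down(.036+np.pi)); dwell(.2)
    im,pj=cam("wrist"); cv2.imwrite(f"pics/w{i}.png",im[:,:,::-1])
    b=fit(light(110),im,pj,[*PK[i],.036],kind="p",r=.06); print(i,b[0].round(4),round(b[1],3),state()["time_s"])
    out.append([i,*b[0]])
json.dump(out,open("pk.json","w"))
E
python3 c.py
```

```text
1 [ 0.6271 -0.2731  0.036 ] 0.0 2.5667
0 [ 0.6234 -0.2062  0.0381] 0.938 3.1833
2 [ 0.5283 -0.2094  0.0351] 0.966 3.9
3 [ 0.5321 -0.2763  0.036 ] 0.0 4.5167
```

View pics/w2.png

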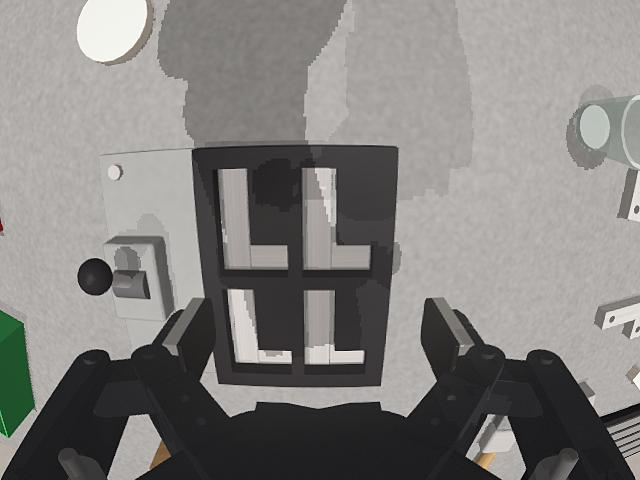

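The wrist view shows all four pockets (e.g. openings near (235,220), (330,220), (255,325), (335,325)), the puck, the beaker and the knob at (95,277). I'll choose the mask component by overlap with the guess, and refit.

```bash
python3 - <<'E'
s=open('h.py').read()
a=s.index("        n,l,s,_=cv2.conn"); b=s.index("    return f\n",a)
s=s[:a]+"        return m\n"+s[b:]
s=s.replace("    def cost(q):","""    l=cv2.connectedComponents(M)[1]; m0=model(p0).astype(bool)
    if (M[m0]>0).any(): # keep the component under the guess, holes filled
        M=(l==np.bincount(l[m0&(l>0)]).argmax()).astype(np.uint8)
        M=cv2.drawContours(M*0,cv2.findContours(M,cv2.RETR_EXTERNAL,cv2.CHAIN_APPROX_NONE)[0],-1,1,-1)
    def cost(q):""")
open('h.py','w').write(s)
E
python3 c.py
```

```text
1 [ 0.6257 -0.2712  0.039 ] 0.957 5.2333
0 [ 0.6233 -0.2061  0.0401] 0.934 5.85
2 [ 0.5284 -0.2095  0.0364] 0.965 6.5667
3 [ 0.5306 -0.2746  0.035 ] 0.961 7.1833
```

```bash
cat >> h.py <<'E'
KY=.0363
PK3=np.array([[.6233,-.2061],[.6257,-.2712],[.5284,-.2095],[.5306,-.2746]])
def T(): return round(state()["time_s"],1)
def topfit(guess,hand,th=170):
    im,pj=cam("top"); return fit(light(th),im,pj,guess,hand)
def load(guess,i,g=.008,s=np.pi):
    """measure a right-handed flat jaw from above, pick it and set it in pocket i"""
    p=np.array(guess[:3])
    move_ptp([*p[:2],.136],down(p[2]+s)); set_gripper(.05); dwell(.15)
    for _ in range(2): # second look at the aligned pose
        im,pj=cam("wrist"); p,q=fit(light(),im,pj,p,1,r=.06)
        print("jaw",p.round(4),round(q,3),T())
        if q<.85: cv2.imwrite("pics/bad.png",im[:,:,::-1]); return False
        if _==0: move_ptp([*p[:2],.136],down(p[2]+s)); dwell(.15)
    line_to([*p[:2],g],.15); set_gripper(.0,50); o=state()["opening"]
    line_to([*p[:2],.12],.2); print("grip",round(o,4),round(state()["opening"],4))
    if state()["opening"]<.018: return False
    return place(i,g,s)
def place(i,g=.008,s=np.pi):
    k=PK3[i]
    move_ptp([*k,.12],down(KY+s)); dwell(.1)
    if state()["opening"]<.018: print("lost it"); return False
    line_to([*k,.043],.2); f0=state()["contact_force"][2]
    for z in np.arange(.040,.0229,-.002):
        line_to([*k,z],.05); f=state()["contact_force"][2]-f0
        if f>12: print("contact at",z,f); break
    print("at",np.round(state()["tcp_pos"],4),"f",np.round(state()["contact_force"],1))
    dwell(.1); set_gripper(.036); dwell(.2); line_to([*k,.1],.2); print("placed",T()); return True
def press(i,dx=.0075,dy=.004):
    k=PK3[i]+[dx,dy]; set_gripper(0.,20)
    move_ptp([*k,.06],down(KY+np.pi)); dwell(.1); f0=state()["contact_force"][2]
    line_to([*k,.030],.15)
    for z in np.arange(.028,.0195,-.001):
        line_to([*k,z],.04); f=state()["contact_force"][2]-f0
        if f>12: break
    print("press z",round(state()["tcp_pos"][2],4),"f",round(f,1)); line_to([*k,.1],.2)
E
python3 - <<'E'
from h import *
b=topfit((.4761,.1343,4.623),1); print(b)
if load(b[0],3): press(3)
im,pj=cam("top"); cv2.imwrite("pics/t1.png",cv2.resize(im[180:320,120:520,::-1],None,fx=2,fy=2))
move_ptp([*PK3[3],.142],down(KY+np.pi)); dwell(.1); im,pj=cam("wrist"); cv2.imwrite("pics/w1b.png",im[:,:,::-1])
print(fit(light(),im,pj,[*PK3[3],KY],1,z0=.006),T())
E
```

```text
(array([0.47665742, 0.13450838, 4.62345038]), np.float64(0.9362192970552313))
jaw [0.4754 0.1362 4.6157] 0.272 9.7
(array([ 0.55130525, -0.27563036, -0.05189952]), np.float64(0.36523941820558914)) 11.7
```

View pics/bad.png

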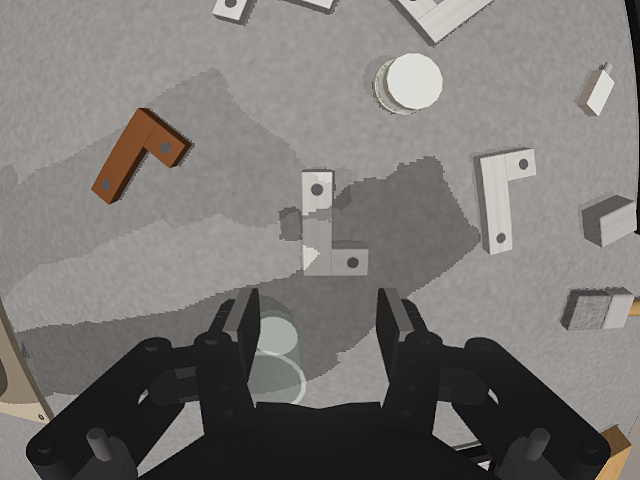

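The picture shows the jaw at (318,222) half in the gripper's own shadow, so a fixed threshold fails there. I'll switch to a local edge-contrast fit, and look at the pockets from the opposite yaw too so the calibration bias averages out.

```bash
cat >> h.py <<'E'
def efit(im,pj,p0,hand=1,z=.016,shape=L):
    """refine a flat jaw's pose by in/out log-contrast along its top outline; -> pose, mean contrast"""
    g=np.log(cv2.GaussianBlur(cv2.cvtColor(im,cv2.COLOR_RGB2GRAY),(0,0),1.0).astype(np.float32)+8)
    t=np.linspace(.06,.94,40)[:,None]; a,n=[],[]
    for i in range(6):
        A,B=shape[i],shape[(i+1)%6]; d=(B-A)/np.linalg.norm(B-A); k=int(np.linalg.norm(B-A)*1000)
        tt=np.linspace(.05,.95,k)[:,None]; a.append(A+tt*(B-A)); n.append(np.repeat([[d[1],-d[0]]],k,0))
    a,n=np.vstack(a),np.vstack(n)
    def smp(q,S): u=pj(poly(S,q,z,hand)).astype(np.float32); return cv2.remap(g,u[:,None,0],u[:,None,1],cv2.INTER_LINEAR)[:,0]
    def cost(v):
        q=[v[0]/1e3,v[1]/1e3,v[2]/50]
        return -np.clip(smp(q,a-n*.0015)-smp(q,a+n*.0015),-.3,.3).mean()
    best=None
    for r in(4,-3,2):
        v=np.array([p0[0]*1e3,p0[1]*1e3,p0[2]*50]) if best is None else best.x
        s=minimize(cost,v,method="Nelder-Mead",options=dict(initial_simplex=np.vstack([v,v+np.eye(3)*r]),xatol=.02,fatol=1e-5))
        best=s if best is None or s.fun<best.fun else best
    v=best.x; return np.array([v[0]/1e3,v[1]/1e3,v[2]/50]),-best.fun
E
python3 - <<'E'
from h import *
J=[(.6201,.1392,1.6965,-1),(.4761,.1343,4.6232,1),(.599,.2953,3.7738,-1),(.468,.3177,2.7013,1)]
im,pj=cam("top")
for j in J: print(j,*efit(im,pj,j[:3],j[3]))
for i in (3,1,0,2):
    move_ptp([*PK3[i],.142],down(KY)); dwell(.15); im,pj=cam("wrist")
    b=fit(light(110),im,pj,[*PK3[i],KY],kind="p",r=.06); print(i,b[0].round(4),round(b[1],3),T())
j=J[1]
for s in (0,np.pi):
    move_ptp([*j[:2],.136],down(j[2]+s)); set_gripper(.05); dwell(.15); im,pj=cam("wrist"); print(s,*efit(im,pj,j[:3]),T())
E
```

```text
(0.6201, 0.1392, 1.6965, -1) [0.61991338 0.13886702 1.70752507] 0.2369755655527115
(0.4761, 0.1343, 4.6232, 1) [0.47654893 0.13460277 4.62805479] 0.24426975846290588
(0.599, 0.2953, 3.7738, -1) [0.59899347 0.29540805 3.77066696] 0.2439616620540619
(0.468, 0.3177, 2.7013, 1) [0.4679904  0.31798023 2.70242085] 0.24671563506126404
3 [ 0.5306 -0.2746  0.0363] 0.969 12.2
1 [ 0.626  -0.2715  0.0404] 0.974 14.6
0 [ 0.6236 -0.2063  0.0333] 0.978 15.2
2 [ 0.5288 -0.2098  0.0399] 0.978 15.8
0 [0.47579402 0.13616809 4.62099082] 0.2815609872341156 17.6
3.141592653589793 [0.47588877 0.13608815 4.62263033] 0.2794901728630066 18.3
```

```bash
python3 - <<'E'
s=open('h.py').read()
s=s.replace("p,q=fit(light(),im,pj,p,1,r=.06)","p,q=efit(im,pj,p)").replace("if q<.85:","if q<.2:")
open('h.py','w').write(s)
E
cat >> h.py <<'E'
PK3=(PK3+np.array([[.6236,-.2063],[.6260,-.2715],[.5288,-.2098],[.5306,-.2746]]))/2
def seated(i):
    move_ptp([*PK3[i],.142],down(KY+np.pi)); dwell(.1); im,pj=cam("wrist"); cv2.imwrite(f"pics/s{i}.png",im[:,:,::-1])
    p,q=efit(im,pj,[*PK3[i],KY],z=.022); print("seat",i,(p-[*PK3[i],KY]).round(4),round(q,3),T())
E
python3 - <<'E'
from h import *
if load((.4759,.1361,4.622),3): press(3); seated(3)
E
```

```text
jaw [0.4759 0.1368 4.6223] 0.288 20.8
jaw [0.4759 0.1369 4.6263] 0.287 21.3
grip 0.0201 0.0198
at [ 0.5305 -0.2745  0.0239] f [ 0.2  0.3 -1.8]
placed 29.0
press z 0.0221 f 16.3
seat 3 [0. 0. 0.] 0.3 33.4
```

```bash
python3 -c "
import cv2;a=cv2.imread('pics/s3.png');cv2.imwrite('pics/s3c.png',cv2.resize(a[100:420,150:470],None,fx=1.8,fy=1.8))"
```

```text
(no output)
```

View pics/s3c.png

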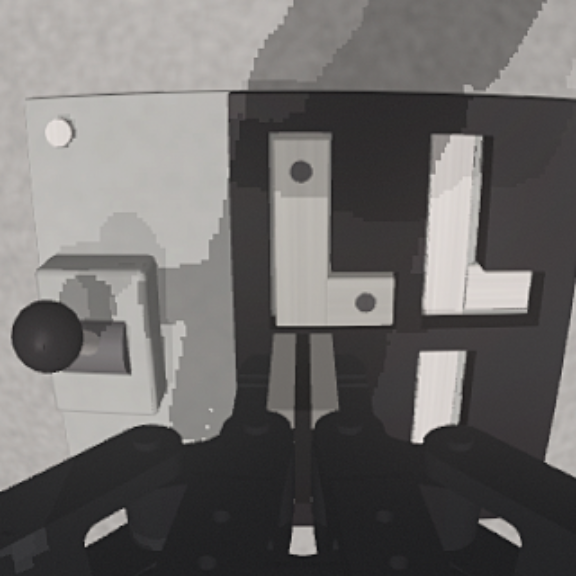

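The jaw sits flush in pocket 3 at (330,230) in the crop. Next is the second right-handed jaw.

```bash
sed -i 's/def efit(im,pj,p0,hand=1,z=.016,shape=L)/def efit(im,pj,p0,hand=1,z=.016,shape=L,cl=.3)/; s/,-.3,.3).mean/,-cl,cl).mean/; s/KY\],z=.022)/KY],z=.022,cl=2)/' h.py
python3 - <<'E'
from h import *
im,pj=cam("top")
for j in [(.6201,.1392,1.6965,-1),(.599,.2953,3.7738,-1),(.468,.3177,2.7013,1)]: p,q=efit(im,pj,j[:3],j[3]); print(p.round(4),round(q,3))
if q>.2 and load(p,1): press(1); seated(1)
E
```

```text
[0.6198 0.1388 1.7078] 0.235
[0.599  0.2954 3.7717] 0.243
[0.47   0.3175 2.6968] 0.015
```

Run:
```python
from h import *
im,pj=cam("top"); cv2.imwrite("pics/t2.png",im[:,:,::-1])
cv2.imwrite("pics/t2c.png",cv2.resize(im[160:380,60:340,::-1],None,fx=2,fy=2))
```

```text
(no output)
```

View pics/t2c.png

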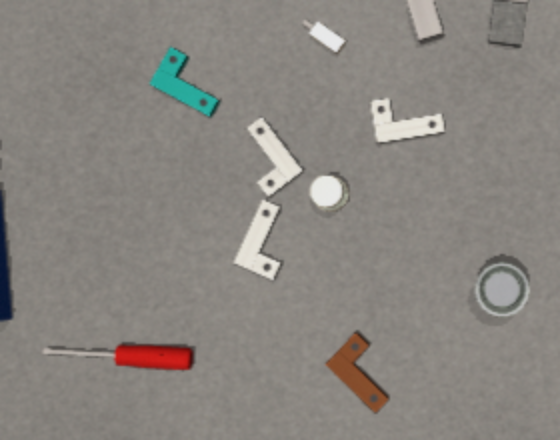

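Jaw 4 was knocked about 28 mm to +x, now at full px (188,281). I'll pick it from there.

Run:
```python
from h import *
im,pj=cam("top"); g=ray(pj,np.array((188.5,281.)),.016); b=find(im,pj,g); print(b)
p,q=efit(im,pj,b[0],1); print(p,q)
if b[2]==1 and q>.2 and load(p,1): press(1); seated(1)
```

```text
(array([0.50077359, 0.31667804, 2.70554754]), np.float64(0.9363636363636364), 1)
[0.50076439 0.3167231  2.70232729] 0.24646903574466705
jaw [0.5002 0.3183 2.703 ] 0.261 36.4
jaw [0.5003 0.3183 2.7009] 0.258 36.9
grip 0.0201 0.0203
at [ 0.6257 -0.2713  0.0238] f [-0.6  0.1 -0.6]
placed 45.1
press z 0.0221 f 13.3
seat 1 [-0.0008  0.     -0.0034] 0.834 49.5
```

```bash
cat >> h.py <<'E'
d=np.deg2rad
def lean(b,t):
    z=-np.array([np.sin(t)*np.cos(b),np.sin(t)*np.sin(b),np.cos(t)])
    return quat([-np.cos(b),-np.sin(b),0],z),z
def tool(side,up,b,O,hand,Y=.025,X=.029,m=.001,t=30):
    """tool pose gripping the short arm. up='flat': back leans t toward the short-arm heading b;
    up='stand': jaw on its long edge, tool on the side heading b, leaning 90-t. O = jaw origin, e = long-arm heading"""
    e=side; u=np.array([np.cos(b),np.sin(b),0]); k=np.array([0,0,1.])
    if up=="flat": q,z=lean(b,d(t)); P=O+X*e+Y*u-m*k
    else: q,z=lean(b,d(90-t)); P=O+X*e+Y*k-m*u
    return P,q,z
def go(P,q,z,back=.07,lift=0.):
    move_ptp(P-back*z+[0,0,lift],q); 
def ok(*ps):
    r=[ik(p,q) is not None for p,q,z in ps]; print("ik",r); return all(r)
def flip(p,S=(.6,0.),bn=np.pi/2):
    """mirrored flat jaw at p -> right way up, laid near S with the short arm heading bn"""
    e=np.array([np.cos(p[2]),np.sin(p[2]),0]); O=np.array([p[0],p[1],.008])
    A=tool(e,"flat",p[2]-np.pi/2,O,-1)
    # mirrored: e = n x u -> standing (u up, n heading bn): e = n x up
    n=np.array([np.cos(bn),np.sin(bn),0]); es=np.cross(n,[0,0,1.])
    Os=np.array([*S,.0115])-.029*es
    B=tool(es,"stand",bn,Os,-1); C=tool(es,"stand",bn+np.pi,Os,-1)
    Of=np.array([*S,.0085])-.029*es; D=tool(es,"flat",bn,Of,-1)
    up=np.array([0,0,.1])
    if not ok(A,(A[0]-.07*A[2],A[1],0),B,(B[0]+up,B[1],0),C,(C[0]-.07*C[2],C[1],0),D,(D[0]+up,D[1],0)): return None
    set_gripper(.045); go(*A); line_to(A[0],.12); set_gripper(0.,60)
    line_to(A[0]+[0,0,.15],.25); print("grip",round(state()["opening"],4),T())
    if not setdown(B): return None
    go(*C,back=.08); line_to(C[0],.12); set_gripper(0.,60); line_to(C[0]+up,.2); print("regrip",round(state()["opening"],4),T())
    if not setdown(D): return None
    print("laid at",Of.round(4),"yaw",round(np.arctan2(es[1],es[0]),3)); return np.array([*Of[:2],np.arctan2(es[1],es[0])])
def setdown(B):
    move_ptp(B[0]+[0,0,.1],B[1]); dwell(.1)
    if state()["opening"]<.017: print("lost"); return False
    line_to(B[0]+[0,0,.012],.2); f0=state()["contact_force"][2]
    for h in np.arange(.010,-.0035,-.001):
        line_to(B[0]+[0,0,h],.04); f=state()["contact_force"][2]-f0
        if f>4: break
    print("down h",round(h,4),"f",round(f,1)); set_gripper(.045); dwell(.1); line_to(B[0]-.08*B[2],.15)
    line_to(state()["tcp_pos"]+[0,0,.1],.3); return True
E
python3 - <<'E'
from h import *
move_ptp([.5,-.1,.25],down(0.)); im,pj=cam("top")
for j in [(.599,.2953,3.7738,-1),(.6199,.1388,1.7078,-1)]: p,q=efit(im,pj,j[:3],j[3]); print(p.round(4),round(q,3))
# refine from the wrist
move_ptp([*p[:2],.16],down(p[2]-np.pi)); dwell(.15); im,pj=cam("wrist"); p,q=efit(im,pj,p,-1); print(p.round(4),round(q,3))
if q>.2: print(flip(p))
im,pj=cam("top"); cv2.imwrite("pics/t3c.png",cv2.resize(im[160:380,160:440,::-1],None,fx=2,fy=2))
E
```

```text
[0.599  0.2954 3.7711] 0.247
[0.6198 0.1388 1.7126] 0.24
[0.6189 0.1401 1.7115] 0.275
ik [True, True, True, True, True, True, True, True]
grip 0.0203 58.4
down h -0.003 f -1.1
regrip -0.0001 68.3
lost
None
```

View pics/t3c.png

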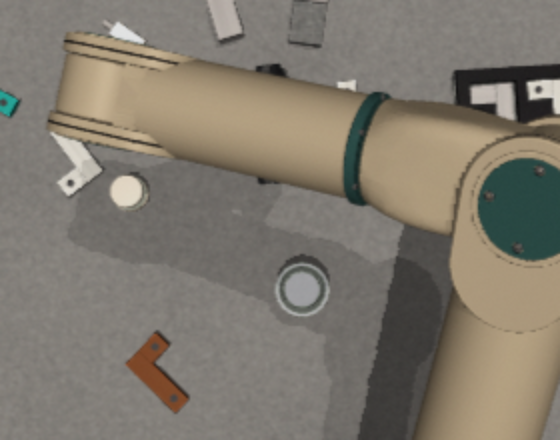

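Run:
```python
from h import *
s=state(); print(s["tcp_pos"].round(3)); line_to(s["tcp_pos"]+[0,0,.12],.3); move_ptp([.3,-.5,.3],down(0.)); print(T())
im,pj=cam("top"); cv2.imwrite("pics/t4c.png",cv2.resize(im[160:380,160:440,::-1],None,fx=2,fy=2))
```

```text
[0.6   0.023 0.107]
72.5
```

View pics/t4c.png

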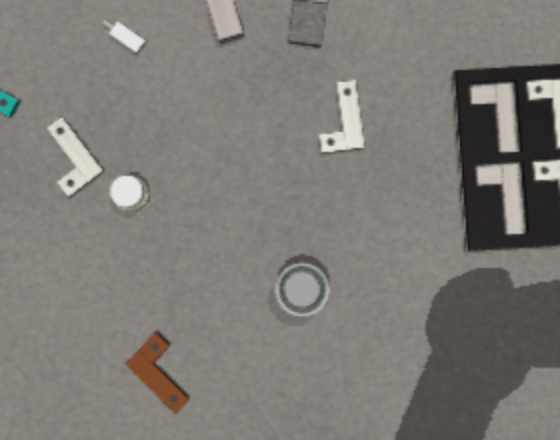

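My tool x-axis was inconsistent between the two leans: the jaw was turned a half turn about the tool and lies still mirrored at full px (336,217), undamaged. I'll fix it with the camera on the low side when flat and on top when standing.

```bash
python3 - <<'E'
s=open('h.py').read()
s=s.replace("def lean(b,t):","def lean(b,t,f=-1):").replace("return quat([-np.cos(b),-np.sin(b),0],z),z","return quat([f*np.cos(b),f*np.sin(b),0],z),z")
s=s.replace("q,z=lean(b,d(t)); P","q,z=lean(b,d(t),1); P")
open('h.py','w').write(s)
E
cat > f.py <<'E'
from h import *
import sys
def run(px,S=(.6,0.)):
    im,pj=cam("top"); g=ray(pj,np.array(px,float),.016); b=find(im,pj,g); p,q=efit(im,pj,b[0],b[2]); print(b[2],p.round(4),round(q,3))
    if b[2]!=-1 or q<.2: return
    move_ptp([*p[:2],.16],down(p[2]+np.pi)); dwell(.15); im,pj=cam("wrist"); p,q=efit(im,pj,p,-1); print(p.round(4),round(q,3))
    if q<.2: return
    r=flip(p,S,p[2]-np.pi/2+np.pi)
    s=state(); move_ptp(s["tcp_pos"]+[0,0,.05],down(0.)) if 0 else move_ptp([.3,-.5,.3],down(0.)); dwell(.1)
    im,pj=cam("top"); cv2.imwrite(sys.argv[3],cv2.resize(im[160:380,160:440,::-1],None,fx=2,fy=2))
    if r is not None: p,q=efit(im,pj,r,1); print("after",r.round(4),p.round(4),round(q,3),T())
run((float(sys.argv[1]),float(sys.argv[2])))
E
python3 f.py 336 217 pics/t5.png
```

```text
-1 [ 0.6318 -0.0257  3.2491] 0.234
[ 0.631  -0.0238  3.2454] 0.241
ik [True, True, True, True, True, True, True, True]
grip 0.0198 77.9
down h 0.003 f 5.5
regrip -0.0 87.0
lost
```

View pics/t5.png

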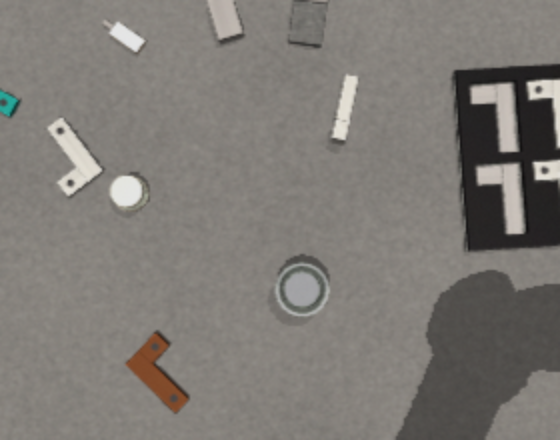

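The jaw now stands on its long edge at full px (332,214). The regrip missed it because it is yawed a little from what I expected. I'll measure the standing jaw and regrip there.

```bash
cat >> h.py <<'E'
def standfit(im,pj,S0,a0,th=170):
    """standing jaw: origin-line point under the short arm (x,y) and heading of e; from its light top faces"""
    lo=np.floor(pj([[*S0,.03]])[0]).astype(int)-45; k=4
    M=light(th)(cv2.resize(im[lo[1]:lo[1]+90,lo[0]:lo[0]+90],None,fx=k,fy=k,interpolation=cv2.INTER_CUBIC)); o=lo-.5+.5/k
    R=lambda x0,x1:np.array([[x0,-8],[x1,-8],[x1,8],[x0,8]])/1e3
    def cost(v):
        q=[v[0]/1e3,v[1]/1e3,v[2]/50]
        m=fill(M.shape,pj(poly(R(-69,-11),q,.022)),o,k)|fill(M.shape,pj(poly(R(-11,11),q,.05)),o,k)
        return -float((m&M).sum())/float((m|M).sum())
    v=np.array([S0[0]*1e3,S0[1]*1e3,a0*50])
    for r in(8,-4,2):
        v=minimize(cost,v,method="Nelder-Mead",options=dict(initial_simplex=np.vstack([v,v+np.eye(3)*r]),xatol=.03)).x
    return np.array([v[0]/1e3,v[1]/1e3,v[2]/50]),-cost(v)
E
python3 - <<'E'
from h import *
im,pj=cam("top"); print(ray(pj,np.array((331,225.)),.05)); 
for a in(2.97,3.24): p,q=standfit(im,pj,(.6,.0),a); print(p.round(4),round(q,3))
move_ptp([.6,0,.25],down(p[2]+np.pi/2)); dwell(.1); im,pj=cam("wrist"); cv2.imwrite("pics/st.png",im[:,:,::-1]); print(pj([[*p[:2],.05]]),standfit(im,pj,p[:2],p[2],150),T())
E
```

```text
[ 0.60847506 -0.01500808]
[ 0.6102 -0.0127  2.9057] 0.918
[ 0.6102 -0.0127  2.9065] 0.918
[[303.92019552 194.46437663]] (array([ 0.60913025, -0.01081809,  2.89898687]), 0.19080469323581156) 95.0
```

View pics/st.png

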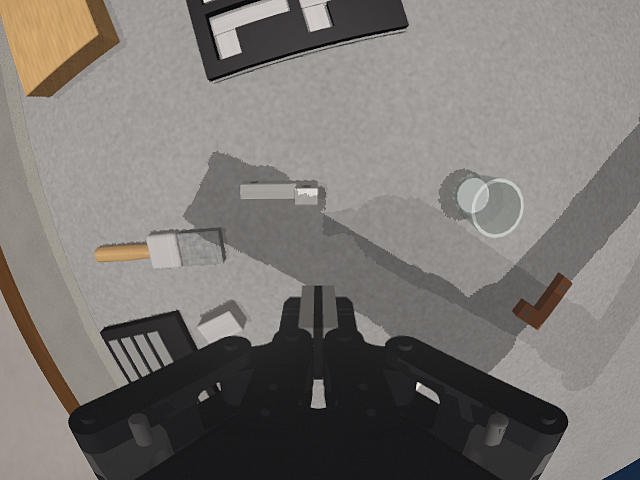

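```bash
cat >> h.py <<'E'
def finish(S,ye):
    """regrip a standing jaw from its other side and lay it down turned over"""
    es=np.array([np.cos(ye),np.sin(ye),0]); bn=ye+np.pi/2; up=np.array([0,0,.1])
    C=tool(es,"stand",bn+np.pi,np.array([*S,.011])-.029*es,-1); Of=np.array([*S,.0085])-.029*es; D=tool(es,"flat",bn,Of,-1)
    if not ok(C,(C[0]-.08*C[2],C[1],0),D,(D[0]+up,D[1],0)): return None
    set_gripper(.06); go(*C,back=.08); line_to(C[0],.12); f=state()["contact_force"]; set_gripper(0.,60); print("regrip",round(state()["opening"],4),f.round(1),T())
    if state()["opening"]<.017: line_to(C[0]-.08*C[2],.15); return None
    line_to(C[0]+up,.2)
    if not setdown(D): return None
    return np.array([*Of[:2],ye])
E
python3 - <<'E'
from h import *
r=finish((.6093,-.011),2.905); print(r)
move_ptp([.3,-.5,.3],down(0.)); dwell(.1); im,pj=cam("top"); cv2.imwrite("pics/t6.png",cv2.resize(im[160:380,160:440,::-1],None,fx=2,fy=2))
if r is not None: p,q=efit(im,pj,r,1); print(p.round(4),round(q,3),T())
E
```

```text
ik [True, True, True, True]
regrip 0.0201 [0.2 0.3 0.3] 100.5
down h 0.0 f 4.9
[ 0.63749213 -0.01779736  2.905     ]
[ 0.6397 -0.0209  2.8802] 0.228 109.8
```

Run:
```python
from h import *
if load((.639,-.0195,2.88),0): press(0)
```

```text
jaw [ 0.6389 -0.0191  2.8829] 0.265 112.4
jaw [ 0.6391 -0.0191  2.877 ] 0.267 112.8
grip 0.0202 0.0201
contact at 0.02799999999999999 15.717433051878361
at [ 0.6237 -0.2063  0.0307] f [-5.7 -0.3 14.8]
placed 120.3
press z 0.0353 f 31.2
```

Run:
```python
from h import *
seated(0)
a=cv2.imread('pics/s0.png');cv2.imwrite('pics/s0c.png',cv2.resize(a[100:400,170:470],None,fx=2,fy=2))
```

```text
seat 0 [-0.0034  0.0004 -0.0241] 0.429 122.6
```

View pics/s0c.png

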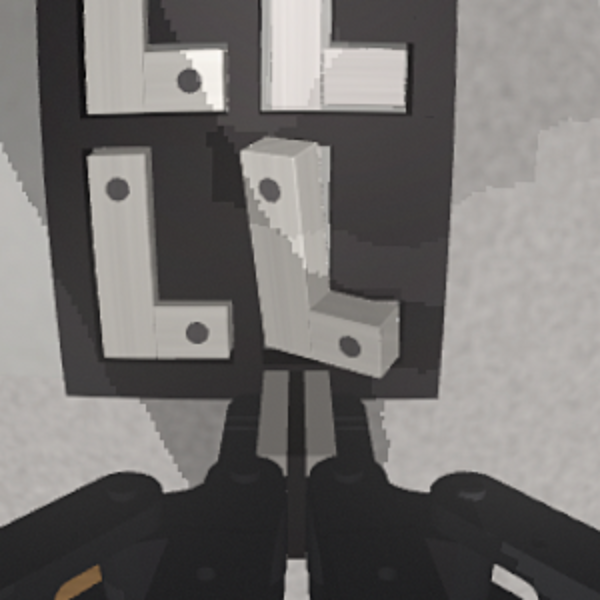

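The jaw slipped in the grip and is lodged crooked in pocket 0. I'll pull it out, lay it flat on the free table to re-level, then load it again using faster moves.

```bash
python3 - <<'E'
s=open('h.py').read()
a=s.index("    line_to([*k,.043],.2); f0"); b=s.index("    print(\"at\",")
s=s[:a]+"""    line_to([*k,.040],.2); f0=state()["contact_force"][2]
    for z in (.032,.0235):
        line_to([*k,z],.06); f=state()["contact_force"][2]-f0
        if f>10: # jammed: do not let go
            print("contact at",z,f.round(1)); line_to([*k,.12],.2); return False
"""+s[b:]
s=s.replace("    for z in np.arange(.028,.0195,-.001):\n        line_to([*k,z],.04)","    for z in (.0225,.0213):\n        line_to([*k,z],.05)")
s=s.replace("for h in np.arange(.010,-.0035,-.001):","for h in (.004,.001,-.001):")
s=s.replace("        if _==0: move_ptp([*p[:2],.136],down(p[2]+s)); dwell(.15)\n","").replace("for _ in range(2): # second look at the aligned pose","for _ in range(1):")
open('h.py','w').write(s)
E
python3 - <<'E'
from h import *
im,pj=cam("wrist")
A=ray(pj,np.array((305,180.)),.036,(.6,-.2));B=ray(pj,np.array((315,272.)),.036,(.6,-.2)); c=(A+B)/2; y=np.arctan2(*(B-A)[::-1]); print(A,B,c,y)
t=efit(im,pj,[*c,y],z=.036,cl=1); print(t)
E
```

```text
[ 0.58502211 -0.21608206] [ 0.65115664 -0.2071046 ] [ 0.61808937 -0.21159333] 0.1349206546165996
(array([ 0.61786239, -0.21056168,  0.12076755]), np.float64(0.4471871256828308))
```

Run:
```python
from h import *
set_gripper(.05); move_ptp([.618,-.211,.08],down(.128+np.pi)); line_to([.618,-.211,.0275],.12); set_gripper(0.,60); print(state()["opening"],T())
line_to([.618,-.211,.12],.25); print(state()["opening"])
c=np.array([.62,-.05]); move_ptp([*c,.07],down(KY+np.pi)); f0=state()["contact_force"][2]
for z in np.arange(.03,.007,-.004):
    line_to([*c,z],.1); f=state()["contact_force"][2]-f0
    if f>5: break
print(z,f,T()); set_gripper(.05); line_to([*c,.136],.25); dwell(.1)
im,pj=cam("wrist"); cv2.imwrite("pics/x.png",im[:,:,::-1]); p,q=efit(im,pj,[*c,KY]); print(p,q,T())
if q>.23 and load(p,0): press(0)
print(T())
```

```text
0.02010414417447287 124.6
0.019974456013389777
0.013999999999999999 21.125806995267222 127.4
[ 0.62054757 -0.04865884  0.05240863] 0.27063989639282227 128.7
jaw [ 0.6206 -0.0487  0.0559] 0.272 129.4
grip 0.0203 0.02
at [ 0.6231 -0.2063  0.023 ] f [ 0.5  0.4 -1.5]
placed 134.5
press z 0.0222 f 5.9
136.7
```

```bash
python3 - <<'E'
s=open('h.py').read()
s=s.replace("    move_ptp(P-back*z+[0,0,lift],q); ","    move_ptp(P-back*z+[0,0,.1],q); line_to(P-back*z,.3)")
a=s.index("    go(*C,back=.08); line_to(C[0],.12); set_gripper(0.,60); line_to(C[0]+up"); b=s.index("def setdown")
s=s[:a]+"    return finish(S,np.arctan2(es[1],es[0]))\n"+s[b:]
open('h.py','w').write(s)
E
python3 - <<'E'
from h import *
im,pj=cam("top"); cv2.imwrite("pics/t7.png",im[:,:,::-1]); p,q=efit(im,pj,(.599,.2954,3.771),-1); print(p.round(4),round(q,3))
if q>.2:
    move_ptp([*p[:2],.16],down(p[2]+np.pi)); dwell(.15); im,pj=cam("wrist"); cv2.imwrite("pics/w7.png",im[:,:,::-1]); p,q=efit(im,pj,p,-1); print(p.round(4),round(q,3),T())
    if q>.2: print(flip(p,(.6,0.),p[2]+np.pi/2),T())
E
```

```text
[0.599  0.2954 3.7705] 0.244
[0.5984 0.2974 3.7726] 0.27 139.4
ik [True, True, True, True, True, True, True, True]
grip 0.0201 143.1
down h -0.001 f 7.8
ik [True, True, True, True]
regrip 0.0201 [ 0.4  0.9 -0. ] 150.7
down h -0.001 f 5.6
[ 0.62341544  0.01710898 -2.51057743] 157.4
```

Run:
```python
from h import *
r=load((.6234,.0171,-2.5106),2); print(r)
if r: press(2)
print(T())
```

```text
jaw [ 0.6237  0.0176 -2.5099] 0.266 159.0
grip 0.0202 0.0206
at [ 0.5283 -0.2095  0.0231] f [-0.  -0.2 -1.3]
placed 165.5
True
press z 0.0221 f 5.1
167.7
```

Run:
```python
from h import *
c=PK3.mean(0); move_ptp([c[0]-.03,c[1],.25],down(KY+np.pi)); dwell(.1); im,pj=cam("wrist")
for i in range(4):
    p,q=efit(im,pj,[*PK3[i],KY],z=.022,cl=2); print(i,(p-[*PK3[i],KY]).round(4),round(q,3))
cv2.imwrite("pics/fin.png",cv2.resize(im[90:390,130:480,::-1],None,fx=2,fy=2)); print(T())
# knob: dark blob, two heights
cc,sn=np.cos(KY),np.sin(KY)
for dx in (-.03,0,.03): print(dx,pj([[c[0]+dx,c[1]-.12,.08]])[0].round())
```

```text
0 [-0.001   0.0004  0.0081] 0.68
1 [-0.002   0.0001 -0.0044] 0.459
2 [0.0009 0.0003 0.0029] 0.717
3 [ 0.0004  0.0003 -0.0022] 0.824
168.6
-0.03 [182. 211.]
0 [184. 243.]
0.03 [187. 273.]
```

View pics/fin.png

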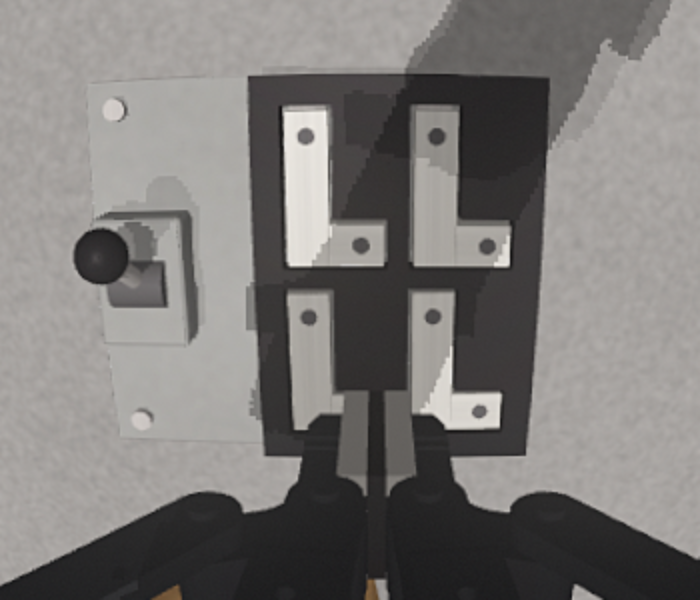

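All four jaws lie flush in their pockets: (300,185), (430,185), (310,360) and (430,360) in the crop. The knob is at (101,256), i.e. about (0.553, -0.361), still unlocked. Throwing the lever.

Run:
```python
from h import *
Y=lambda x:-.361+KY*(x-.553)
move_ptp([.50,Y(.5),.14],down(KY+np.pi)); line_to([.50,Y(.5),.066],.2); f0=state()["contact_force"]
for x in (.53,.56,.58,.590,.595,.600,.605,.61):
    line_to([x,Y(x),.066],.12); f=(state()["contact_force"]-f0).round(1); print(x,f)
    if abs(f[0])>8: break
line_to([.55,Y(.55),.066],.2); line_to([.55,Y(.55),.2],.3)
c=PK3.mean(0); move_ptp([c[0]-.03,c[1],.25],down(KY+np.pi)); dwell(.1); im,pj=cam("wrist")
cv2.imwrite("pics/fin2.png",im[90:390,130:480,::-1]); print(T(),[pj([[.581+60e-3*np.sin(a-.5),-.360,.027+.06*np.cos(a-.5)]])[0].round() -[130,90] for a in (0,.85,1.)])
```

```text
0.53 [-0.6  0.9 -0.5]
0.56 [-0.3  0.6 -0.4]
0.58 [ 0.3  0.5 -0.4]
0.59 [-4.6 -0.4  1. ]
0.595 [-14.7   0.8   7.6]
173.1 [array([ 56., 125.]), array([ 58., 178.]), array([ 60., 184.])]
```

View pics/fin2.png

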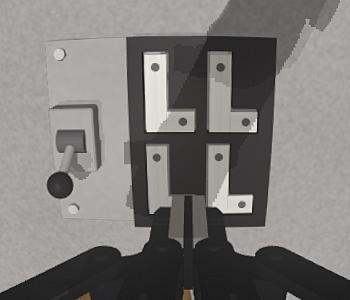

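The knob is at (60,185), which matches the locked angle of about 1.0 rad, where I expected (60,184). The jaws are unmoved and the arm is clear.

```bash
python3 -c "
from rig import *
print(sign_off())"
```

```text
the job is handed in; nothing more can be done
None
```

I handed the job in at about 173 s of the 210 s limit: all four jaws (two turned over) sit flush in their own pockets and the lever is locked at about 1.0 rad, judged from the last wrist pictures. The sign-off returned no verdict.

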